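Spin the marquetry index wheel and stop it on its mark

ROBOT

A 6-joint arm with a two-finger parallel gripper is mounted at the origin on the work surface. World frame = base frame: x ahead of the robot, y to its left, z up, the work surface at z = 0. Lengths are in m, angles in rad, forces in N, time in s.
With the tool pointing down it reaches from about 0.3 to 0.85 m from the base axis. Payload 5.4 kg.
Tool frame: the origin (TCP) lies between the finger pads; the fingertips stand 14 mm ahead of it and the grasp point (between the pads) lies 5 mm behind it; z points along the fingers, x is the direction in which the jaws open and shut, and the axes are right-handed (so a half turn about z gives the same grasp; the last joint's range is limited). The gripper opens to 85 mm and grips with 20 to 120 N. Pads are 22 mm wide; open, the fingers measure 114 mm over their backs; the gripper's body (76 mm by 85 mm) begins 54 mm behind the grasp point. The pads swing forward as they close: fully open they stand 13 mm farther back than shut.
Start: joints at [-1.432, 0.158, 1.597, -0, 1.386, -0.21], TCP at [0.196, -0.54, 0.245] pointing down, gripper open.
Joint ranges: [-2.91, 2.91], [-0.94, 2.29], [0.18, 2.7], [-1.29, 4.43], [0.17, 2.64], [-3, 3]. Speed limits (rad/s): [2.57, 2.57, 3.14, 3.14, 3.14, 3.14].

INTERFACE

Orientations are given as [roll, pitch, yaw] about the fixed x, y, z axes, in that order (R = Rz(yaw) Ry(pitch) Rx(roll)).
In Python, from station import bot, vision, order gives the robot as it stands.
- The arm moves only by the tool send_rows, never from a script. Its arguments are lists of equal length, an entry for each row: "xyz": the shift along the tool's x, y, z scaled (see below), a list of three; "twist": the turn about the tool's z scaled (see below); "gripper": the closure, from 0 (fully open) to 1 (shut). In form: {"xyz": [[tx, ty, tz], ...], "twist": [twist, ...], "gripper": [gripper, ...]}. A call has 1 to 20 rows; each row shifts and turns the commanded pose from where the row before left it, along the tool's axes as they then stand; what a row does not reach is not made up. The controller multiplies each number of a shift by 0.8 m and each number of a turn by 90 degrees. A row lasts 1/10 s, in which the tool goes at most 50 mm and 8.59 degrees, less where a joint would pass 70% of its speed; a pose out of reach is approached as far as the arm can. A call with a number of a shift or a turn outside -1 to 1 is refused whole. A call with a gripper value outside its range is refused whole. The fingers move at their own pace and stop on an object; "squeeze" is the grip in N (left out, the last holds). Time passes only in rows, so rows that do not move let the fingers close. It gives the time, the measured TCP pose, the force and the opening at its end, in the units of the state.
- bot.state(): the state, without advancing time (a new reading comes with each control period).
- vision.read_camera(name): name is "scene" or "side" or "wrist"; returns a dict with "color" (420x560x3 uint8, red, green, blue), "range_z" (420x560 float32, m along the optical axis (not along the pixel's ray), 0 where there is no reading), "fov_y" (degrees; the focal length in pixels is half the picture's height over the tangent of half this angle, whatever the lens; pixels are square), "cx", "cy" (the principal point, pixels), "extrinsics" (4x4, takes a point from camera to world coordinates). Camera axes: x right, y down, z forward; pixel columns grow to the right and rows downward; lengths in m; the calibration is good to about 2 mm. The wrist camera is an equidistant fisheye: a pixel r from the principal point sees the ray r / f radians off the axis. A picture is of the moment at which its call begins.
- order.job_done(): hands the job in, once; it reports no verdict.
The state is a dict: "t": time; "joint_pos": joint angles; "joint_velocities": joint speeds; "joint_torque": joint torques, N m; "tcp_pos": TCP position; "orientation": TCP orientation; "wrist_force": force on the tool from outside, world axes, zero at the start; "moment": the same for the moment, N m; "grip_width": finger opening in m.
Only numpy, scipy, OpenCV 4.12 (cv2) and the standard library are available. Lean on these libraries where they do the work, as an engineer would, in place of code of your own. Each camera call takes 0.05 s, during which the arm holds its last target.

TASK

Check that the index wheel runs free: flick it with a fingertip so that it spins briskly on its own, untouched, for a couple of seconds. Then brake it with a fingertip so that it comes to rest with its red mark at the brass pointer, and take your hand away. Leave the steel rule, veneer iron, bone folder and dividers lying where they are.

Things in the scene. Friction and masses are not known exactly. Their poses are not given: they have to be found in the camera images.
- wheel (a joint): turning angle of the index wheel in rad about its upright axle: 0 (or any multiple of 2 pi) when the red mark stands at the pointer, growing counter-clockwise seen from above, without end stops; it starts anywhere between 0.5 and 5.8. It runs on a light bearing and loses about 0.1 to 0.2 rad/s of speed each second when left alone; the top is hard, and a fingertip pressed on it with a few newtons stops it almost at once.
- hub (a point): centre of the index wheel, on the axle, at the height of its top face, 68 mm above the bench. The wheel is a level birch disc 260 mm across, 18 mm thick, about 0.6 kg, with a brass hub cap 36 mm across standing 3.5 mm proud and a flush dark sunburst inlay
- mark (a point): the red padauk mark inlaid in the disc, a radial stripe 16 mm wide and 42 mm long reaching the rim; this point is its outer end on the rim's top edge, 130 mm from the axle
- pointer (a point): tip of the fixed brass pointer just outside the rim, 133 mm from the axle, level with the disc's top (1 mm lower); its bracket stands outside the rim, 133 to 163 mm from the axle, no higher than the disc
- peg_a (a point): first of two upright walnut finger pegs on the disc, 14 mm in diameter, 24 mm tall, 100 mm from the axle, a quarter turn counter-clockwise from the mark; this point is the centre of its top, 92 mm above the bench
- peg_b (a point): second walnut finger peg, the same, opposite the first (a quarter turn clockwise from the mark)
- stand: the wheel's stand, fixed to the bench: dark round foot 190 mm across, column, and bracket with the pointer; origin at the bench under the axle, its x axis runs from the axle to the pointer
- rule: loose steel rule 200 x 30 x 4 mm lying flat beside the wheel; origin at the centre of its underside, x along it. Not to be disturbed
- iron: loose brass veneer iron 120 x 56 mm, 79 mm high with its rosewood handle bar; origin at the centre of its underside, x along it. Not to be disturbed
- folder: loose pale bone folder 150 x 22 x 5 mm lying flat; origin near the centre of its underside, x along it. Not to be disturbed
- dividers: loose spring dividers lying flat, rosewood handle and two steel legs, 160 mm long, 56 mm wide, 18 mm high; origin on the underside near the middle, x along them. Not to be disturbed

How it is judged:
By the outcome, as a careful person would: the job done as asked, in the order asked, and still so for the second after the job is handed in, with the robot touching nothing.
It also fails if it takes over 51 s, if anything falls off the work surface, if the arm or the gripper's body presses on something with over 40 N, if the wrist force passes 120 N, or if a joint passes its speed limit or range.

## Working session

There is one attempt and no reset: what is moved stays moved. The work goes in short steps, Python scripts to look and compute and a tool call to move; the robot and the scene stay as the last step left them, time stands still between calls to the robot, and variables do not carry over. Pictures are saved under pics/ and viewed, and the job is handed in when it is done.

Besides the shell and the picture viewer there is one more tool, called after ">>>" by a JSON object that holds its "fn" and its "kwargs". send_rows: Moves the arm, as the interface text tells. Shifts and turns lie within -1 to 1; 1 stands for 0.8 m of shift or 90 degrees of turn. Its arguments: {"type":"object","properties":{"xyz":{"type":"array"},"twist":{"type":"array"},"gripper":{"type":"array"},"squeeze":{"type":"number"}},"required":["xyz","twist","gripper"]}

```bash
mkdir -p pics; ls; cat > h.py <<'E'
import numpy as np, cv2
from station import bot, vision, order
def grab(name,tag):
    d=vision.read_camera(name)
    cv2.imwrite(f'pics/{tag}.png',cv2.cvtColor(d['color'],cv2.COLOR_RGB2BGR))
    np.savez(f'pics/{tag}.npz',**{k:d[k] for k in d})
    return d
def ray(d,u,v):
    H=420; 
    f=H/2/np.tan(np.radians(float(d['fov_y']))/2)
    return np.array([(u-d['cx'])/f,(v-d['cy'])/f,1.0])
def at_z(d,u,v,z):
    E=np.array(d['extrinsics']); r=E[:3,:3]@ray(d,u,v); o=E[:3,3]
    return o+r*(z-o[2])/r[2]
def by_depth(d,u,v):
    E=np.array(d['extrinsics']); return E[:3,:3]@(ray(d,u,v)*d['range_z'][int(round(v)),int(round(u))])+E[:3,3]
def proj(d,p):
    E=np.array(d['extrinsics']); c=E[:3,:3].T@(np.array(p)-E[:3,3]); f=210/np.tan(np.radians(float(d['fov_y']))/2)
    return d['cx']+f*c[0]/c[2], d['cy']+f*c[1]/c[2]
E
python3 - <<'E'
from h import *
print(bot.state())
for n in ['scene','side','wrist']:
    d=grab(n,n+'0'); print(n,d['fov_y'],d['cx'],d['cy'],np.round(d['extrinsics'],3).tolist())
E
```

```text
pics
{'t': 0.0, 'joint_pos': array([-1.43206869e+00,  1.59060224e-01,  1.59827183e+00,  2.49262119e-05,
        1.38622164e+00, -2.10113132e-01]), 'joint_velocities': array([ 1.31870221e-03, -5.57295945e-04,  1.45601669e-04,  2.53938524e-04,
       -6.54504382e-05, -1.36934481e-03]), 'joint_torque': array([ 6.82704485e-04, -3.96000409e+01, -3.31430304e+01, -2.40562476e-04,
        8.07265547e-03, -8.44426864e-06]), 'tcp_pos': array([ 0.19643567, -0.53977189,  0.24429078]), 'orientation': array([-3.14115968e+00,  1.91280305e-03, -1.22195974e+00]), 'wrist_force': array([-0.0383594 , -0.65489146,  0.16657759]), 'moment': array([0.06668877, 0.01967665, 0.01520551]), 'grip_width': 0.08530736650220921}
scene 44.915177991854875 276.4268885531533 207.6930323308959 [[0.881, 0.396, -0.259, 0.893], [0.472, -0.72, 0.508, -0.551], [0.015, -0.57, -0.822, 1.124], [0.0, 0.0, 0.0, 1.0]]
side 54.502336431488416 279.88973452886916 209.74817323269215 [[-0.969, -0.191, 0.157, 0.362], [-0.246, 0.707, -0.663, 0.856], [0.016, -0.681, -0.732, 0.927], [0.0, 0.0, 0.0, 1.0]]
wrist 65.70646984690485 275.13522648576804 208.27930983516006 [[0.341, -0.892, -0.297, 0.273], [-0.94, -0.324, -0.106, -0.513], [-0.001, 0.315, -0.949, 0.374], [0.0, 0.0, 0.0, 1.0]]
```

View pics/scene0.png

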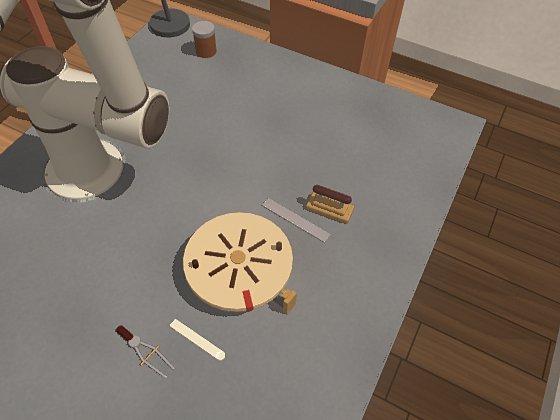

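View pics/side0.png

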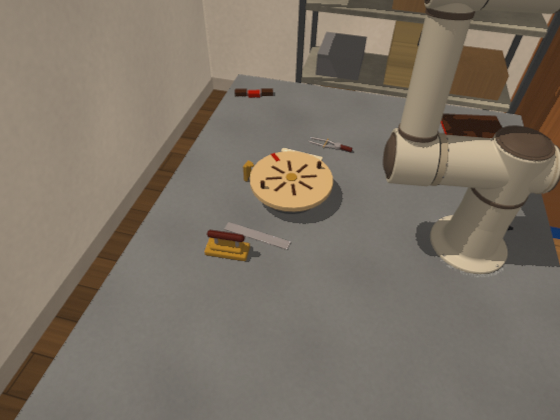

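View pics/wrist0.png

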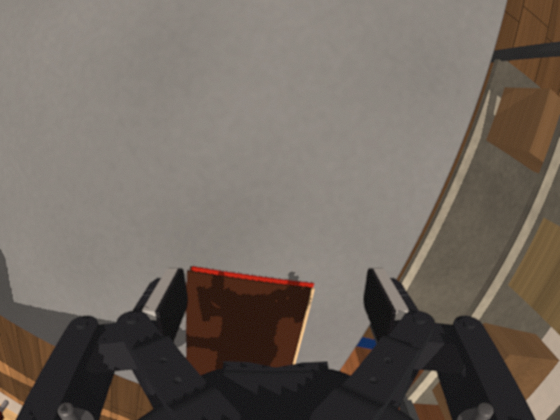

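The scene picture shows the wheel at about (238,258), the red mark at (248,300), the pointer bracket at (288,300), the rule at (296,220), the iron at (331,203), the folder at (198,340) and the dividers at (145,350). I'll enlarge it.

```bash
python3 - <<'E'
import cv2
a=cv2.imread('pics/scene0.png')[190:330,170:360]; cv2.imwrite('pics/c1.png',cv2.resize(a,None,fx=4,fy=4,interpolation=cv2.INTER_CUBIC))
a=cv2.imread('pics/side0.png')[140:270,190:350]; cv2.imwrite('pics/c2.png',cv2.resize(a,None,fx=4.5,fy=4.5,interpolation=cv2.INTER_CUBIC))
E
```

```text
(no output)
```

View pics/c1.png

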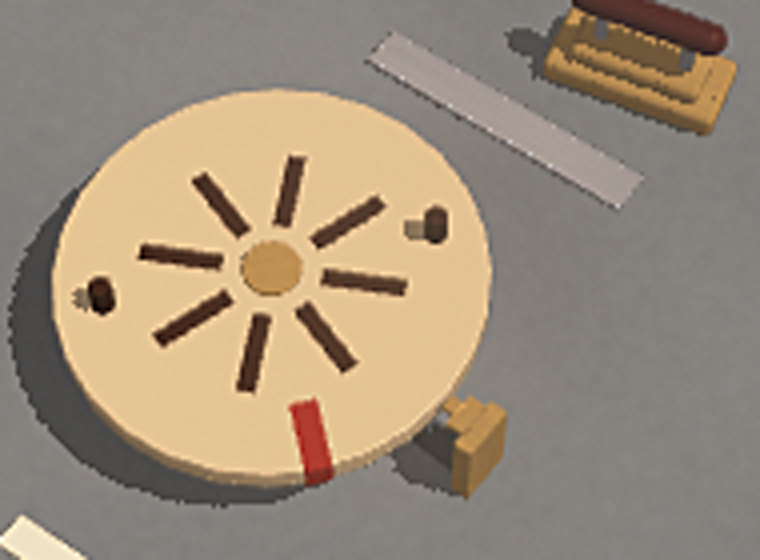

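View pics/c2.png

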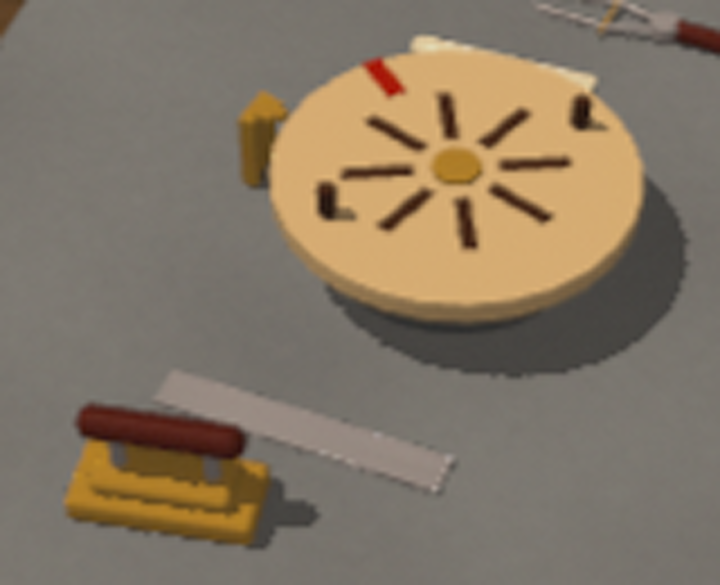

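The crops show both pegs (436,222 and 101,294 in crop 1), the mark's outer end (318,475) and the pointer tip (447,408).

```bash
python3 - <<'E'
from h import *
S=dict(np.load('pics/scene0.npz')); D=dict(np.load('pics/side0.npz'))
c1=lambda u,v:(170+(u+.5)/4-.5,190+(v+.5)/4-.5)
c2=lambda u,v:(190+(u+.5)/4.5-.5,140+(v+.5)/4.5-.5)
def circ(d,off):
    pts=[]
    H,W=d['range_z'].shape
    for v in range(off[1],off[3]):
        for u in range(off[0],off[2]):
            p=by_depth(d,u,v)
            if abs(p[2]-.068)<.004: pts.append(p)
    p=np.array(pts); 
    c,r=cv2.minEnclosingCircle(p[:,:2].astype(np.float32)); print(len(p),c,r,p[:,2].mean(),p[:,:2].mean(0))
circ(S,(170,200,300,320)); circ(D,(245,145,340,215))
for n,f,d,l in [('S',c1,S,dict(hub=(271,267,.0715),mark=(318,473,.068),pa=(436,213,.092),pb=(101,284,.092),ptr=(447,406,.067),ruleA=(382,47,.004),ruleB=(633,193,.004))),('D',c2,D,dict(hub=(456,165,.0715),mark=(372,63,.068),pa=(327,188,.092),pb=(582,101,.092),ptr=(284,103,.067)))]:
    for k,(u,v,z) in l.items(): print(n,k,np.round(at_z(d,*f(u,v),z),4))
# iron & others
for nm,(u,v),z in [('iron top',(320,189),.079),('iron top2',(349,198),.079),('folA',(173,323),.005),('folB',(221,355),.005),('divH',(121,330),.01),('leg',(166,376),.005)]:
    print(nm,np.round(at_z(S,u,v,z),3))
for u,v,z in [(306,214,.02),(347,221,.02),(353,206,.02)]: print(np.round(at_z(S,u,v,z),3))
E
```

```text
7783 (0.5640712976455688, -0.07293853908777237) 0.14753487706184387 0.06833878612610451 [ 0.55337138 -0.07460629]
3596 (0.5641002655029297, -0.0711246207356453) 0.14690743386745453 0.06813078176913835 [ 0.54739755 -0.05970986]
S hub [ 0.5477 -0.0677  0.0715]
S mark [ 0.6361 -0.166   0.068 ]
S pa [0.6211 0.0007 0.092 ]
S pb [ 0.4745 -0.1335  0.092 ]
S ptr [ 0.6799 -0.0953  0.067 ]
S ruleA [0.5046 0.1453 0.004 ]
S ruleB [0.7024 0.122  0.004 ]
D hub [ 0.5469 -0.0671  0.0715]
D mark [ 0.6325 -0.1625  0.068 ]
D pa [ 6.201e-01 -4.000e-04  9.200e-02]
D pb [ 0.4725 -0.1328  0.092 ]
D ptr [ 0.6821 -0.1035  0.067 ]
iron top [0.635 0.201 0.079]
iron top2 [0.712 0.211 0.079]
folA [ 0.485 -0.259  0.005]
folB [ 0.622 -0.27   0.005]
divH [ 0.393 -0.331  0.01 ]
leg [ 0.541 -0.367  0.005]
[0.624 0.151 0.02 ]
[0.727 0.183 0.02 ]
[0.722 0.235 0.02 ]
```

```bash
python3 - <<'E'
from h import *
from scipy.optimize import least_squares
S=dict(np.load('pics/scene0.npz')); D=dict(np.load('pics/side0.npz'))
hub=np.array([.5473,-.0672])
for n,d,b in [('S',S,(170,200,310,325)),('D',D,(235,145,345,220))]:
    P=[];B=[]
    for v in range(b[1],b[3]):
        for u in range(b[0],b[2]):
            p=by_depth(d,u,v); r=np.hypot(*(p[:2]-hub))
            if abs(p[2]-.067)<.005:
                if r<.1325: P.append(p)
                elif r<.17: B.append(p)
    P=np.array(P);B=np.array(B)
    # hub: hull radius fit
    h=cv2.convexHull(P[:,:2].astype(np.float32))[:,0]
    s=least_squares(lambda q:np.hypot(h[:,0]-q[0],h[:,1]-q[1])-q[2],[*hub,.13],loss='soft_l1',f_scale=.001).x
    print(n,len(P),'circle',s,'bracket',len(B),B.mean(0), np.degrees(np.arctan2(*(B.mean(0)[:2]-hub)[::-1])))
    for lo,hi in [(.132,.14),(.14,.147),(.147,.156),(.156,.17)]:
        r=np.hypot(*(B[:,:2]-hub).T); q=B[(r>lo)&(r<hi)]
        if len(q): print(lo,len(q),q.mean(0)); a=np.degrees(np.arctan2(q[:,1]-hub[1],q[:,0]-hub[0])); print('  ang mean/min/max',a.mean(),a.min(),a.max())
a=cv2.imread('pics/scene0.png')[280:320,265:305]; cv2.imwrite('pics/c3.png',cv2.resize(a,None,fx=14,fy=14,interpolation=cv2.INTER_CUBIC))
a=cv2.imread('pics/side0.png')[150:190,235:275]; cv2.imwrite('pics/c4.png',cv2.resize(a,None,fx=14,fy=14,interpolation=cv2.INTER_CUBIC))
E
```

```text
S 7833 circle [ 0.54820265 -0.06793529  0.12960615] bracket 136 [ 0.69602858 -0.09673656  0.06609319] -11.232436294124046
0.132 14 [ 0.67859143 -0.09892204  0.06683463]
  ang mean/min/max -13.838937102622639 -51.15945114949119 -8.536599877842406
0.14 23 [ 0.68850516 -0.09379491  0.06697422]
  ang mean/min/max -10.67241284145687 -15.135797354385026 -6.273055148113034
0.147 48 [ 0.69617473 -0.09590331  0.06675476]
  ang mean/min/max -10.920958566638342 -16.452159077879077 -4.6023081312670975
0.156 51 [ 0.7040706  -0.09824749  0.06486967]
  ang mean/min/max -11.206840959212409 -17.570315785040304 -5.054318734437934
D 3633 circle [ 0.54754821 -0.06764524  0.13018921] bracket 50 [ 0.6904565  -0.0911117   0.06622923] -9.482682683301656
0.132 9 [ 0.66082199 -0.07532385  0.06655605]
  ang mean/min/max 3.2440227462430773 -12.243149483064423 112.29828133298204
0.14 12 [ 0.68809524 -0.0926247   0.06833187]
  ang mean/min/max -10.245126417302089 -14.289414598268463 -6.0597795816199405
0.147 14 [ 0.69637019 -0.09361615  0.06594795]
  ang mean/min/max -10.062745890506404 -16.919214836190175 -4.85554118233302
0.156 15 [ 0.70460677 -0.09703654  0.06461357]
  ang mean/min/max -10.73104975123316 -16.698235683968512 -5.419869806885762
```

View pics/c3.png

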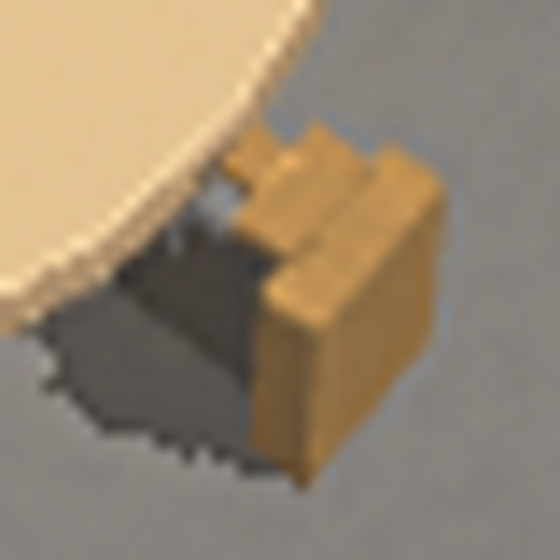

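View pics/c4.png

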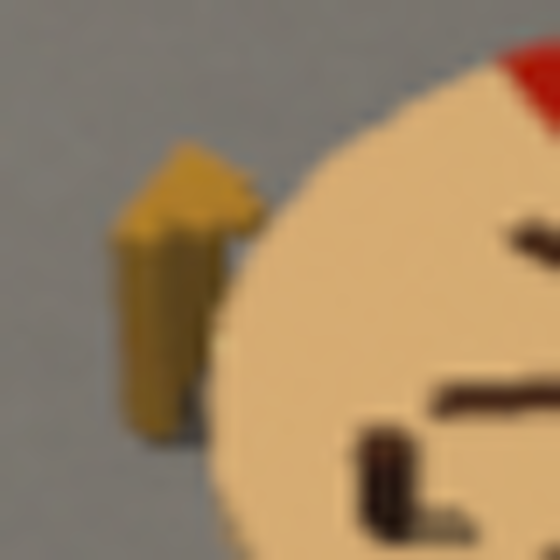

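```bash
python3 - <<'E'
from h import *
S=dict(np.load('pics/scene0.npz')); D=dict(np.load('pics/side0.npz'))
hub=np.array([.5476,-.0674])
f=lambda u,v:(265+(u+.5)/14-.5,280+(v+.5)/14-.5)
g=lambda u,v:(235+(u+.5)/14-.5,150+(v+.5)/14-.5)
for d,ff,l in [(S,f,[(310,330),(445,195),(265,288),(390,150),(240,222),(318,128),(225,165),(262,130)]),(D,g,[(118,235),(190,145),(225,230),(265,205)])]:
    for uv in l:
        p=at_z(d,*ff(*uv),.067)[:2]-hub; print(uv,np.round(p,4),round(np.hypot(*p),4),round(np.degrees(np.arctan2(p[1],p[0])),1))
E
```

```text
(310, 330) [ 0.1564 -0.0482] 0.1637 -17.1
(445, 195) [ 0.1648 -0.0168] 0.1656 -5.8
(265, 288) [ 0.1467 -0.0452] 0.1535 -17.1
(390, 150) [ 0.1533 -0.014 ] 0.1539 -5.2
(240, 222) [ 0.1378 -0.0369] 0.1427 -15.0
(318, 128) [ 0.1412 -0.0161] 0.1421 -6.5
(225, 165) [ 0.131  -0.0292] 0.1342 -12.6
(262, 130) [ 0.1333 -0.0208] 0.135 -8.9
(118, 235) [ 0.1591 -0.01  ] 0.1594 -3.6
(190, 145) [ 0.1527 -0.0446] 0.159 -16.3
(225, 230) [ 0.1361 -0.0181] 0.1373 -7.6
(265, 205) [ 0.1298 -0.0288] 0.1329 -12.5
```

Pointer direction from the hub is about -10.9°, and the mark is at -47.8°. The hub is at (0.5476,-0.0674), and the radii and heights agree with the given sizes. I'll move behind peg_b with the gripper shut.

>>> {"fn": "send_rows", "kwargs": {"xyz": [[-0.012,-0.02,0],[-0.024,-0.041,0],[-0.024,-0.041,0.006],[-0.024,-0.041,0.006],[-0.024,-0.041,0.006],[-0.024,-0.041,0.006],[-0.024,-0.041,0.006],[-0.024,-0.041,0.006],[-0.024,-0.041,0.006],[-0.024,-0.041,0.006],[-0.024,-0.041,0.006],[-0.024,-0.041,0.006],[-0.024,-0.041,0.006],[-0.012,-0.02,0.006],[0,0,0],[0,0,0]], "twist": [0,0,0,0,0,0,0,0,0,0,0,0,0,0,0,0], "gripper": [1,1,1,1,1,1,1,1,1,1,1,1,1,1,1,1], "squeeze": 20}}

```text
t: 1.75
tcp_pos: [0.5108, -0.1597, 0.1875]
orientation: [3.141, 0.0, -1.221]
wrist_force: [0.3, -1.1, -0.3]
grip_width: 0.0
```

```bash
python3 - <<'E'
from h import *
print(bot.state())
grab('scene','s1');grab('wrist','w1')
E
```

```text
{'t': 1.75, 'joint_pos': array([-5.28732199e-01,  1.07750590e-01,  1.77042674e+00, -3.60188028e-04,
        1.26414007e+00,  6.92078094e-01]), 'joint_velocities': array([-0.02904592, -0.0069122 , -0.00221189, -0.00234721, -0.00090533,
       -0.00155354]), 'joint_torque': array([ 1.03182882e+00, -3.57752180e+01, -3.16081131e+01,  8.17205384e-02,
        7.66815705e-03,  2.54522025e-02]), 'tcp_pos': array([ 0.51078404, -0.15966173,  0.18754298]), 'orientation': array([ 3.14086583e+00,  3.38936790e-04, -1.22070156e+00]), 'wrist_force': array([ 0.32933444, -1.06067528, -0.31960808]), 'moment': array([ 0.00453887,  0.06142499, -0.04047341]), 'grip_width': 4.588564425215216e-06}
```

View pics/s1.png

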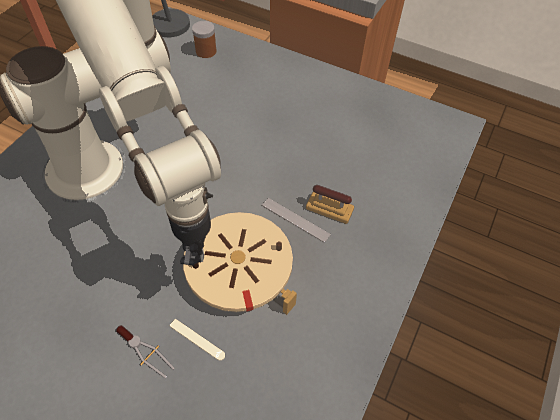

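View pics/w1.png

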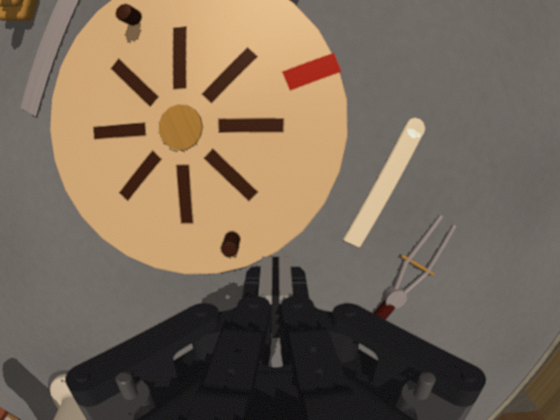

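The scene picture shows the closed fingers over the near-left rim at about (192,258), with the mark and pegs unmoved. The wrist picture shows peg_b at (231,243), ahead and to the left of the shut fingertips. I'll descend beside the peg.

>>> {"fn": "send_rows", "kwargs": {"xyz": [[0,0,0.025],[0,0,0.03],[0,0,0.03],[0,0,0.025],[0,0,0.014],[0,0,0],[0,0,0]], "twist": [0,0,0,0,0,0,0], "gripper": [1,1,1,1,1,1,1]}}

```text
t: 2.55
tcp_pos: [0.5115, -0.161, 0.0894]
orientation: [-3.141, -0.001, -1.223]
wrist_force: [-0.1, -0.4, 0.2]
grip_width: -0.0
```

```bash
python3 - <<'E'
from h import *
d=grab('side','d2'); d=grab('wrist','w2')
s=bot.state(); print(s['t'],s['tcp_pos'],s['wrist_force'],s['orientation'])
a=cv2.imread('pics/d2.png')[120:220,230:360]; cv2.imwrite('pics/c5.png',cv2.resize(a,None,fx=5,fy=5,interpolation=cv2.INTER_CUBIC))
# arc plan
hub=np.array([.5476,-.0674]); p=s['tcp_pos'][:2]; y=s['orientation'][2]; c,sn=np.cos(y),np.sin(y)
r0=np.hypot(*(p-hub)); a=np.degrees(np.arctan2(p[1]-hub[1],p[0]-hub[0])); print(r0,a%360)
q=p
for mm in [10,20,28,32,32,32]:
    a-=np.degrees(mm/1000/.1); n=hub+.1*np.array([np.cos(np.radians(a)),np.sin(np.radians(a))]); e=n-q; q=n
    print(round(a%360,1),np.round(n,3),'row',np.round([ (c*e[0]+sn*e[1])/.8,(sn*e[0]-c*e[1])/.8],3))
E
```

```text
2.65 [ 0.51204669 -0.16106061  0.08996994] [-0.1615272  -0.07474125  1.07276539] [-3.13991778e+00 -2.05994286e-03 -1.22224862e+00]
0.10018157784050163 249.2133762433369
243.5 [ 0.503 -0.157] row [-0.009  0.009]
232.0 [ 0.486 -0.146] row [-0.02   0.015]
216.0 [ 0.467 -0.126] row [-0.032  0.014]
197.6 [ 0.452 -0.098] row [-0.04   0.005]
179.3 [ 0.448 -0.066] row [-0.039 -0.008]
161.0 [ 0.453 -0.035] row [-0.035 -0.02 ]
```

View pics/c5.png

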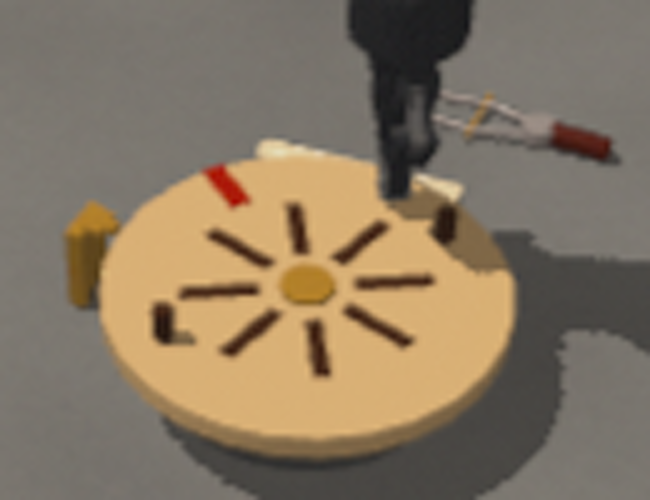

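View pics/w2.png

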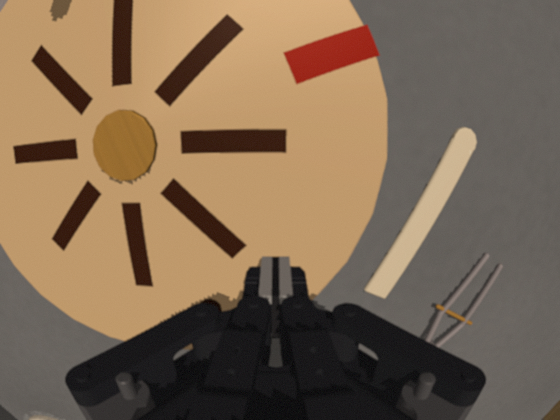

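The side crop shows the fingertips just above the disc beside peg_b (445,225), with the mark at (226,186). Now the flick, clockwise along the arc, then up.

>>> {"fn": "send_rows", "kwargs": {"xyz": [[-0.01,0.009,0],[-0.02,0.015,0],[-0.032,0.014,0],[-0.04,0.005,0],[-0.039,-0.008,0],[-0.016,-0.008,-0.03],[0,0,-0.05],[0,0,-0.05],[0,0,0]], "twist": [0,0,0,0,0,0,0,0,0], "gripper": [1,1,1,1,1,1,1,1,1]}}

```text
t: 3.55
tcp_pos: [0.4511, -0.0506, 0.1991]
orientation: [-3.132, -0.008, -1.221]
wrist_force: [1.0, -0.8, -0.1]
grip_width: -0.0
```

```bash
cat >> h.py <<'E'
hub=np.array([.5476,-.0674])
def mark_ang(d):
    c=d['color'].astype(int); m=((c[...,0]>120)&(c[...,1]<75)&(c[...,2]<75)).astype(np.uint8)
    vs,us=np.nonzero(m); 
    P=np.array([at_z(d,u,v,.068)[:2]-hub for u,v in zip(us,vs)])
    if not len(P): return None
    r=np.hypot(*P.T); k=(r>.08)&(r<.135); P=P[k]
    if len(P)<8: return None
    q=P.mean(0); return len(P),round(float(np.hypot(*q)),4),round(float(np.degrees(np.arctan2(q[1],q[0]))),2)
E
python3 - <<'E'
from h import *
for i in range(3):
  for n in ['scene','side']:
    t=bot.state()['t']; d=grab(n,f'{n}_f{i}'); print(t,n,mark_ang(d))
s=bot.state(); print(s['t'],s['tcp_pos'])
for n in ['scene0','side0']: print(mark_ang(dict(np.load(f'pics/{n}.npz'))))
E
```

```text
3.55 scene (63, 0.1087, 170.89)
3.6 side (35, 0.1113, 161.22)
3.65 scene (64, 0.1088, 150.53)
3.7 side (39, 0.1127, 140.72)
3.75 scene (61, 0.1083, 129.98)
3.8 side (38, 0.1106, 120.27)
3.85 [ 0.44683016 -0.04930723  0.19101822]
(117, 0.1112, -47.8)
(30, 0.1104, -48.48)
```

View pics/scene_f0.png

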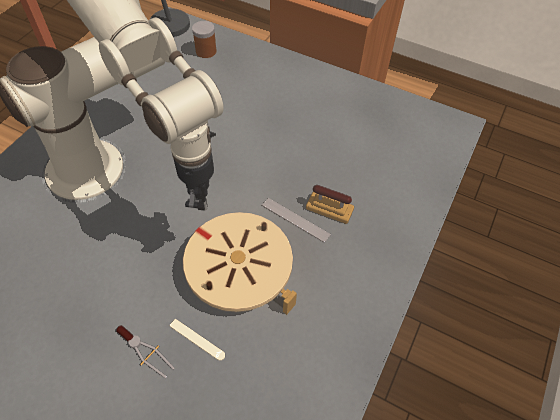

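It is spinning clockwise at about 3.6 rad/s, and the hand is clear of the wheel at (195,200) in the scene picture. I'll hover over the braking spot, above peg height, and let it run down.

>>> {"fn": "send_rows", "kwargs": {"xyz": [[0.016,-0.009,0],[0.016,-0.009,0],[0.016,-0.009,0],[0.016,-0.008,0],[0,0,0.02],[0,0,0.03],[0,0,0.02],[0,0,0.01],[0,0,0],[0,0,0],[0,0,0],[0,0,0],[0,0,0],[0,0,0],[0,0,0],[0,0,0],[0,0,0],[0,0,0],[0,0,0],[0,0,0]], "twist": [0,0,0,0,0,0,0,0,0,0,0,0,0,0,0,0,0,0,0,0], "gripper": [1,1,1,1,1,1,1,1,1,1,1,1,1,1,1,1,1,1,1,1]}}

```text
t: 5.85
tcp_pos: [0.4917, -0.0883, 0.1285]
orientation: [3.142, -0.0, -1.222]
wrist_force: [-0.0, -0.2, 0.6]
grip_width: 0.0001
```

```bash
python3 - <<'E'
from h import *
for i in range(2):
  for n in ['scene','side']:
    t=bot.state()['t']; d=grab(n,f'{n}_g{i}'); print(t,n,mark_ang(d))
s=bot.state(); print(s['t'],s['tcp_pos'])
E
```

```text
5.85 scene (57, 0.1087, 79.18)
5.9 side (45, 0.1121, 70.12)
5.95 scene (58, 0.1089, 60.49)
6.0 side (43, 0.1114, 51.87)
6.05 [ 0.49175565 -0.08823852  0.12850216]
```

View pics/scene_g0.png

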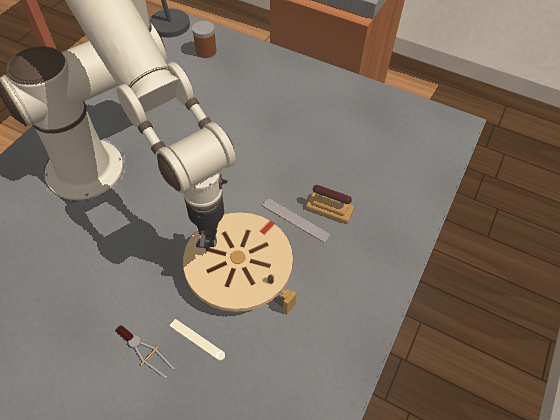

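View pics/side_g0.png

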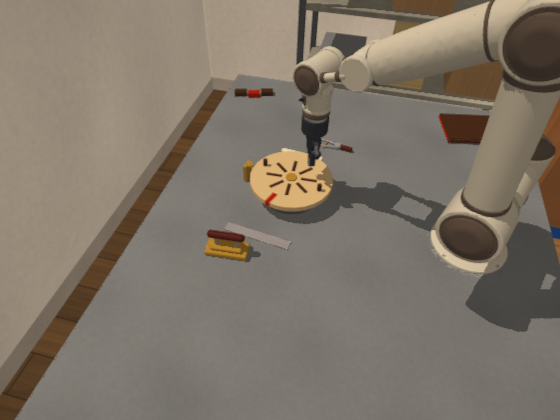

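Both views show the fingers hovering inside the peg circle with the mark and wheel clearly visible. Its speed is now 3.24 rad/s, so it is losing about 0.15 rad/s each second. I'll let it run down for accuracy.

>>> {"fn": "send_rows", "kwargs": {"xyz": [[0,0,0],[0,0,0],[0,0,0],[0,0,0],[0,0,0],[0,0,0],[0,0,0],[0,0,0],[0,0,0],[0,0,0],[0,0,0],[0,0,0],[0,0,0],[0,0,0],[0,0,0],[0,0,0],[0,0,0],[0,0,0],[0,0,0],[0,0,0]], "twist": [0,0,0,0,0,0,0,0,0,0,0,0,0,0,0,0,0,0,0,0], "gripper": [1,1,1,1,1,1,1,1,1,1,1,1,1,1,1,1,1,1,1,1]}}

```text
t: 8.05
tcp_pos: [0.4918, -0.0882, 0.1285]
orientation: [-3.142, 0.0, -1.222]
wrist_force: [0.1, 0.2, -0.1]
grip_width: -0.0003
```

>>> {"fn": "send_rows", "kwargs": {"xyz": [[0,0,0],[0,0,0],[0,0,0],[0,0,0],[0,0,0],[0,0,0],[0,0,0],[0,0,0],[0,0,0],[0,0,0],[0,0,0],[0,0,0],[0,0,0],[0,0,0],[0,0,0],[0,0,0],[0,0,0],[0,0,0],[0,0,0],[0,0,0]], "twist": [0,0,0,0,0,0,0,0,0,0,0,0,0,0,0,0,0,0,0,0], "gripper": [1,1,1,1,1,1,1,1,1,1,1,1,1,1,1,1,1,1,1,1]}}

```text
t: 10.05
tcp_pos: [0.4918, -0.0882, 0.1285]
orientation: [-3.142, -0.0, -1.222]
wrist_force: [0.0, -0.2, 0.3]
grip_width: 0.0
```

>>> {"fn": "send_rows", "kwargs": {"xyz": [[0,0,0],[0,0,0],[0,0,0],[0,0,0],[0,0,0],[0,0,0],[0,0,0],[0,0,0],[0,0,0],[0,0,0],[0,0,0],[0,0,0],[0,0,0],[0,0,0],[0,0,0],[0,0,0],[0,0,0],[0,0,0],[0,0,0],[0,0,0]], "twist": [0,0,0,0,0,0,0,0,0,0,0,0,0,0,0,0,0,0,0,0], "gripper": [1,1,1,1,1,1,1,1,1,1,1,1,1,1,1,1,1,1,1,1]}}

```text
t: 12.05
tcp_pos: [0.4918, -0.0882, 0.1285]
orientation: [-3.142, -0.0, -1.222]
wrist_force: [0.2, 0.2, -0.8]
grip_width: -0.0003
```

>>> {"fn": "send_rows", "kwargs": {"xyz": [[0,0,0],[0,0,0],[0,0,0],[0,0,0],[0,0,0],[0,0,0],[0,0,0],[0,0,0],[0,0,0],[0,0,0],[0,0,0],[0,0,0],[0,0,0],[0,0,0],[0,0,0],[0,0,0],[0,0,0],[0,0,0],[0,0,0],[0,0,0]], "twist": [0,0,0,0,0,0,0,0,0,0,0,0,0,0,0,0,0,0,0,0], "gripper": [1,1,1,1,1,1,1,1,1,1,1,1,1,1,1,1,1,1,1,1]}}

```text
t: 14.05
tcp_pos: [0.4917, -0.0882, 0.1285]
orientation: [3.142, 0.0, -1.222]
wrist_force: [0.2, 0.3, 0.2]
grip_width: 0.0002
```

>>> {"fn": "send_rows", "kwargs": {"xyz": [[0,0,0],[0,0,0],[0,0,0],[0,0,0],[0,0,0],[0,0,0],[0,0,0],[0,0,0],[0,0,0],[0,0,0],[0,0,0],[0,0,0],[0,0,0],[0,0,0],[0,0,0],[0,0,0],[0,0,0],[0,0,0],[0,0,0],[0,0,0]], "twist": [0,0,0,0,0,0,0,0,0,0,0,0,0,0,0,0,0,0,0,0], "gripper": [1,1,1,1,1,1,1,1,1,1,1,1,1,1,1,1,1,1,1,1]}}

```text
t: 16.05
tcp_pos: [0.4918, -0.0883, 0.1285]
orientation: [-3.142, -0.0, -1.222]
wrist_force: [-0.7, -0.1, 0.1]
grip_width: 0.0003
```

>>> {"fn": "send_rows", "kwargs": {"xyz": [[0,0,0],[0,0,0],[0,0,0],[0,0,0],[0,0,0],[0,0,0],[0,0,0],[0,0,0],[0,0,0],[0,0,0],[0,0,0],[0,0,0],[0,0,0],[0,0,0],[0,0,0],[0,0,0],[0,0,0],[0,0,0],[0,0,0],[0,0,0]], "twist": [0,0,0,0,0,0,0,0,0,0,0,0,0,0,0,0,0,0,0,0], "gripper": [1,1,1,1,1,1,1,1,1,1,1,1,1,1,1,1,1,1,1,1]}}

```text
t: 18.05
tcp_pos: [0.4918, -0.0882, 0.1285]
orientation: [-3.142, -0.0, -1.222]
wrist_force: [1.1, 0.3, -0.3]
grip_width: -0.0001
```

```bash
python3 - <<'E'
from h import *
for i in range(2):
  for n in ['scene','side']:
    t=bot.state()['t']; d=grab(n,f'{n}_k{i}'); print(t,n,mark_ang(d))
s=bot.state(); print(s['t'],s['tcp_pos'])
E
```

```text
18.05 scene None
18.1 side (19, 0.1034, 179.47)
18.15 scene None
18.2 side (38, 0.112, 170.38)
18.25 [ 0.49175088 -0.08823291  0.12849296]
```

>>> {"fn": "send_rows", "kwargs": {"xyz": [[0,0,0.012],[0,0,0.015],[0,0,0.012],[0,0,0.008],[0,0,0],[0,0,0],[0,0,0],[0,0,0],[0,0,0],[0,0,0],[0,0,0],[0,0,0],[0,0,0],[0,0,0],[0,0,0],[0,0,0],[0,0,0],[0,0,0],[0,0,0],[0,0,0]], "twist": [0,0,0,0,0,0,0,0,0,0,0,0,0,0,0,0,0,0,0,0], "gripper": [1,1,1,1,1,1,1,1,1,1,1,1,1,1,1,1,1,1,1,1]}}

```text
t: 20.25
tcp_pos: [0.4918, -0.0882, 0.0909]
orientation: [-3.142, -0.0, -1.222]
wrist_force: [1.1, 0.2, -0.6]
grip_width: 0.0001
```

>>> {"fn": "send_rows", "kwargs": {"xyz": [[0,0,0],[0,0,0],[0,0,0],[0,0,0],[0,0,0],[0,0,0],[0,0,0],[0,0,0],[0,0,0],[0,0,0],[0,0,0],[0,0,0],[0,0,0],[0,0,0],[0,0,0],[0,0,0],[0,0,0],[0,0,0],[0,0,0],[0,0,0]], "twist": [0,0,0,0,0,0,0,0,0,0,0,0,0,0,0,0,0,0,0,0], "gripper": [1,1,1,1,1,1,1,1,1,1,1,1,1,1,1,1,1,1,1,1]}}

```text
t: 22.25
tcp_pos: [0.4917, -0.0882, 0.0909]
orientation: [3.142, 0.0, -1.222]
wrist_force: [-0.5, -0.7, 1.2]
grip_width: -0.0003
```

```bash
python3 - <<'E'
from h import *
for i in range(3):
  for n in ['scene','side']:
    t=bot.state()['t']; d=grab(n,f'{n}_l{i}'); print(t,n,mark_ang(d))
s=bot.state(); print(s['t'],s['tcp_pos'],s['wrist_force'])
E
```

```text
22.25 scene None
22.3 side None
22.35 scene None
22.4 side None
22.45 scene None
22.5 side None
22.55 [ 0.49174864 -0.08822702  0.09090121] [ 0.23294583 -0.08919186  0.13732259]
```

>>> {"fn": "send_rows", "kwargs": {"xyz": [[0,0,0],[0,0,0],[0,0,0],[0,0,0],[0,0,0]], "twist": [0,0,0,0,0], "gripper": [1,1,1,1,1]}}

```text
t: 23.05
tcp_pos: [0.4918, -0.0882, 0.0909]
orientation: [-3.142, -0.0, -1.222]
wrist_force: [0.4, 0.1, 0.1]
grip_width: 0.0002
```

```bash
python3 - <<'E'
from h import *
for i in range(2):
  for n in ['scene','side']:
    t=bot.state()['t']; d=grab(n,f'{n}_m{i}'); print(t,n,mark_ang(d))
s=bot.state(); print(s['t'],s['tcp_pos'],s['wrist_force'])
E
```

```text
23.05 scene None
23.1 side (31, 0.107, 166.98)
23.15 scene None
23.2 side (40, 0.1123, 161.82)
23.25 [ 0.4917431  -0.08824156  0.09090144] [-0.27057555 -0.34934879 -0.04141849]
```

View pics/side_m0.png

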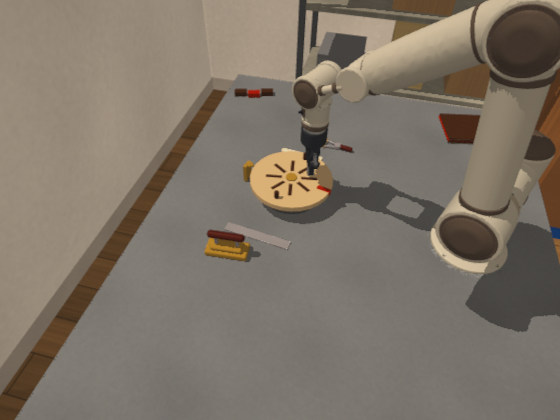

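The side picture shows the mark emerging at (323,189). Speed is about 0.9 rad/s. I'll let it run on and lower the tip to about 3 mm above the disc.

>>> {"fn": "send_rows", "kwargs": {"xyz": [[0,0,0.004],[0,0,0.0035],[0,0,0],[0,0,0],[0,0,0],[0,0,0],[0,0,0],[0,0,0],[0,0,0],[0,0,0],[0,0,0],[0,0,0],[0,0,0],[0,0,0],[0,0,0],[0,0,0],[0,0,0]], "twist": [0,0,0,0,0,0,0,0,0,0,0,0,0,0,0,0,0], "gripper": [1,1,1,1,1,1,1,1,1,1,1,1,1,1,1,1,1]}}

```text
t: 24.95
tcp_pos: [0.4917, -0.0882, 0.0849]
orientation: [3.142, 0.0, -1.222]
wrist_force: [-0.2, -0.7, -0.1]
grip_width: -0.0003
```

```bash
python3 - <<'E'
from h import *
for i in range(2):
  for n in ['scene','side']:
    t=bot.state()['t']; d=grab(n,f'{n}_n{i}'); print(t,n,mark_ang(d))
s=bot.state(); print(s['t'],s['tcp_pos'],s['wrist_force'])
E
```

```text
24.95 scene (77, 0.1092, 73.81)
25.0 side (49, 0.1124, 71.97)
25.05 scene (78, 0.1084, 69.37)
25.1 side (46, 0.1127, 67.77)
25.15 [ 0.491737   -0.08822976  0.08488848] [0.64818215 0.37848424 0.24834099]
```

>>> {"fn": "send_rows", "kwargs": {"xyz": [[0,0,0],[0,0,0],[0,0,0],[0,0,0],[0,0,0],[0,0,0],[0,0,0],[0,0,0],[0,0,0],[0,0,0],[0,0,0],[0,0,0],[0,0,0],[0,0,0]], "twist": [0,0,0,0,0,0,0,0,0,0,0,0,0,0], "gripper": [1,1,1,1,1,1,1,1,1,1,1,1,1,1]}}

```text
t: 26.55
tcp_pos: [0.4917, -0.0883, 0.0849]
orientation: [3.142, -0.0, -1.222]
wrist_force: [0.8, -0.5, -0.8]
grip_width: -0.0003
```

```bash
python3 - <<'E'
from h import *
for i in range(2):
  for n in ['scene','side']:
    t=bot.state()['t']; d=grab(n,f'{n}_o{i}'); print(t,n,mark_ang(d))
s=bot.state(); print(s['t'],s['tcp_pos'],s['wrist_force'])
E
```

```text
26.55 scene (94, 0.1107, 11.94)
26.6 side (39, 0.1106, 10.45)
26.65 scene (94, 0.1103, 8.81)
26.7 side (35, 0.1086, 7.18)
26.75 [ 0.49174216 -0.08823444  0.0848974 ] [ 0.30345755 -0.63278838  0.23720242]
```

>>> {"fn": "send_rows", "kwargs": {"xyz": [[0,0,0],[0,0,0],[0,0,0.0012],[0,0,0],[0,0,0],[0,0,0.006],[0,0,0.001]], "twist": [0,0,0,0,0,0,0], "gripper": [1,1,1,1,1,1,1]}}

```text
t: 27.45
tcp_pos: [0.4935, -0.0904, 0.0819]
orientation: [-3.141, -0.005, -1.221]
wrist_force: [-9.9, -3.2, 27.7]
grip_width: -0.0002
```

```bash
python3 - <<'E'
from h import *
for i in range(2):
  for n in ['scene','side']:
    t=bot.state()['t']; d=grab(n,f'{n}_p{i}'); print(t,n,mark_ang(d))
s=bot.state(); print(s['t'],s['tcp_pos'],s['wrist_force'])
a=cv2.imread('pics/scene_p1.png')[235:325,225:315]; cv2.imwrite('pics/c6.png',cv2.resize(a,None,fx=6,fy=6,interpolation=cv2.INTER_CUBIC))
E
```

```text
27.45 scene (105, 0.1108, -8.77)
27.5 side (35, 0.1097, -8.92)
27.55 scene (106, 0.1106, -8.86)
27.6 side (34, 0.1095, -9.01)
27.65 [ 0.49342354 -0.0902386   0.08191075] [-7.36550939 -1.71003936 23.61584923]
```

View pics/c6.png

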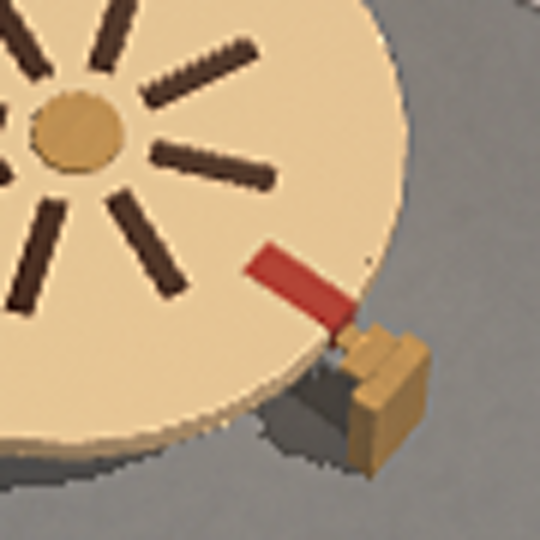

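The brake held: the mark stopped at about -8.9° with the pointer at about -10.9°. In the crop its outer end (343,322) sits just off the tip (345,340). The press has pushed the tool slightly sideways, so I'll unload it gently and watch.

>>> {"fn": "send_rows", "kwargs": {"xyz": [[0,0,-0.0006],[0,0,-0.0006],[0,0,-0.0006],[0,0,-0.0006]], "twist": [0,0,0,0], "gripper": [1,1,1,1]}}

```text
t: 28.05
tcp_pos: [0.493, -0.0893, 0.082]
orientation: [-3.14, -0.003, -1.222]
wrist_force: [-1.6, -0.9, 6.4]
grip_width: -0.0
```

```bash
python3 - <<'E'
from h import *
for n in ['scene','side']:
    t=bot.state()['t']; d=grab(n,f'{n}_q'); print(t,n,mark_ang(d))
s=bot.state(); print(s['t'],s['tcp_pos'],s['wrist_force'])
# refine pointer direction: brass pixels outside rim in both cams (initial + now)
for nm in ['scene_q','scene_p1','side_q']:
    d=dict(np.load(f'pics/{nm}.npz')); c=d['color'].astype(int)
    L=[]
    for v in range(140,330):
        for u in range(225,305):
            r_,g_,b_=c[v,u]
            if r_-b_>60 and g_>0.55*r_ and abs(by_depth(d,u,v)[2]-.067)<.0035:
                p=at_z(d,u,v,.067)[:2]-hub; r=np.hypot(*p)
                if .1335<r<.164: L.append([r,np.degrees(np.arctan2(p[1],p[0]))])
    L=np.array(L); L=L[np.abs(L[:,1]+11)<9]
    print(nm,len(L))
    for lo,hi in [(.1335,.139),(.139,.148),(.148,.164)]:
        k=(L[:,0]>=lo)&(L[:,0]<hi); print('  ',lo,k.sum(),L[k,1].mean().round(2),((L[k,1].min()+L[k,1].max())/2).round(2)) if k.any() else 0
E
```

```text
28.05 scene (105, 0.1112, -9.78)
28.1 side (33, 0.1098, -10.16)
28.15 [ 0.49302963 -0.08927285  0.0819901 ] [-2.93944937 -1.73237917 10.09874072]
scene_q 104
   0.1335 9 -10.95 -11.01
   0.139 29 -10.69 -10.81
   0.148 66 -11.13 -11.06
scene_p1 101
   0.1335 8 -10.71 -10.7
   0.139 29 -10.53 -10.81
   0.148 64 -11.5 -10.96
side_q 38
   0.1335 4 -11.04 -11.05
   0.139 14 -10.42 -10.59
   0.148 20 -9.56 -9.3
```

As expected, unloading eased the wheel to about -10.0°. I'll continue the gentle release.

>>> {"fn": "send_rows", "kwargs": {"xyz": [[0,0,-0.0004],[0,0,-0.0004],[0,0,-0.0004]], "twist": [0,0,0], "gripper": [1,1,1]}}

```text
t: 28.45
tcp_pos: [0.4928, -0.0887, 0.0821]
orientation: [-3.14, -0.002, -1.222]
wrist_force: [2.0, 0.4, 3.9]
grip_width: -0.0002
```

```bash
python3 - <<'E'
from h import *
for i in range(2):
  for n in ['scene','side']:
    t=bot.state()['t']; d=grab(n,f'{n}_r{i}'); print(t,n,mark_ang(d))
s=bot.state(); print(s['t'],s['tcp_pos'],s['wrist_force'])
E
```

```text
28.45 scene (107, 0.111, -10.53)
28.5 side (33, 0.1098, -10.68)
28.55 scene (107, 0.1108, -10.67)
28.6 side (33, 0.1098, -10.68)
28.65 [ 0.49275019 -0.08861787  0.08203898] [ 0.74536934 -1.38590679  5.3609715 ]
```

Now at -10.6°, practically at the pointer. I'll release fully, slowly at first, then lift well clear.

>>> {"fn": "send_rows", "kwargs": {"xyz": [[0,0,-0.0003],[0,0,-0.0003],[0,0,-0.0004],[0,0,-0.001],[0,0,-0.005],[0,0,-0.02],[0,0,-0.04],[0,0,-0.05],[0,0,-0.05],[0,0,-0.03],[0,0,0],[0,0,0]], "twist": [0,0,0,0,0,0,0,0,0,0,0,0], "gripper": [1,1,1,1,1,1,1,1,1,1,1,1]}}

```text
t: 29.85
tcp_pos: [0.4913, -0.0881, 0.2384]
orientation: [3.141, 0.0, -1.222]
wrist_force: [0.5, -0.8, -1.6]
grip_width: 0.0001
```

```bash
python3 - <<'E'
from h import *
for i in range(4):
  for n in ['scene','side']:
    t=bot.state()['t']; d=grab(n,f'{n}_z{i}'); print(t,n,mark_ang(d))
s=bot.state(); print(s['t'],s['tcp_pos'],s['wrist_force'])
a=cv2.imread('pics/scene_z3.png')[235:325,225:315]; cv2.imwrite('pics/c7.png',cv2.resize(a,None,fx=6,fy=6,interpolation=cv2.INTER_CUBIC))
E
```

```text
29.85 scene (107, 0.1114, -12.67)
29.9 side (31, 0.1106, -12.88)
29.95 scene (104, 0.1114, -12.71)
30.0 side (31, 0.1106, -12.88)
30.05 scene (105, 0.1114, -12.67)
30.1 side (31, 0.1106, -12.88)
30.15 scene (106, 0.1113, -12.64)
30.2 side (31, 0.1106, -12.88)
30.25 [ 0.49143387 -0.08811805  0.23811038] [-0.74739831  0.03612252 -0.36482999]
```

View pics/c7.png

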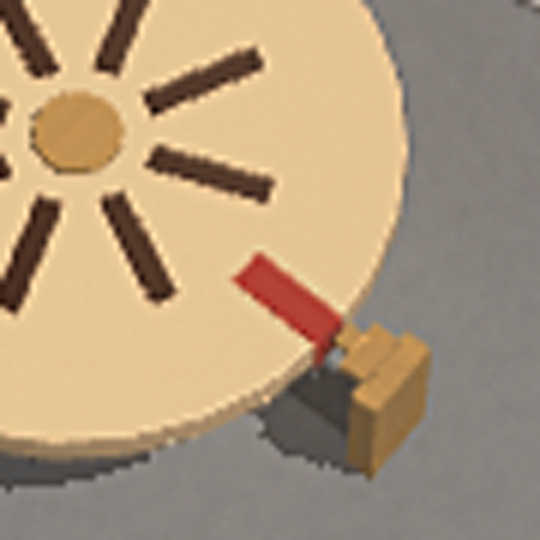

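View pics/scene_z3.png

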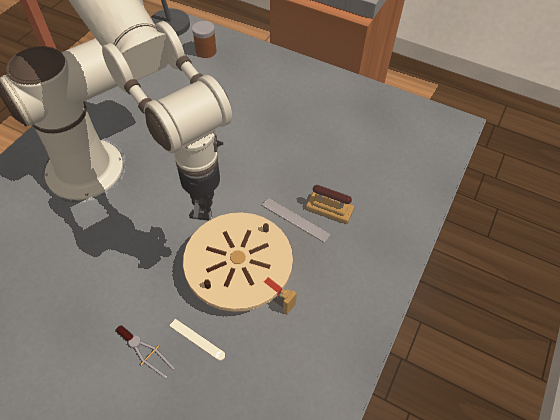

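On final release the wheel crept about 2° past, to -12.7°. It is at rest (four readings agree), but the pointer now sits halfway to the mark's edge. There is time for a light fingertip trim, so I'll go back down just above the disc.

>>> {"fn": "send_rows", "kwargs": {"xyz": [[0,0,0.03],[0,0,0.05],[0,0,0.05],[0,0,0.035],[0,0,0.018],[0,0,0.008],[0,0,0],[0,0,0],[0,0,0]], "twist": [0,0,0,0,0,0,0,0,0], "gripper": [1,1,1,1,1,1,1,1,1]}}

```text
t: 31.15
tcp_pos: [0.4927, -0.0886, 0.0873]
orientation: [-3.14, -0.002, -1.222]
wrist_force: [-0.1, -0.4, -0.0]
grip_width: -0.0002
```

```bash
python3 - <<'E'
from h import *
s=bot.state(); print(s['t'],s['tcp_pos'],s['wrist_force'])
E
```

```text
31.15 [ 0.49273874 -0.08863894  0.08734235] [-0.07233922 -0.44839522 -0.03161444]
```

>>> {"fn": "send_rows", "kwargs": {"xyz": [[0,0,0.004],[0,0,0.0015],[0,0,0.001],[0,0,0.0005],[0,0,0]], "twist": [0,0,0,0,0], "gripper": [1,1,1,1,1]}}

```text
t: 31.65
tcp_pos: [0.4924, -0.089, 0.082]
orientation: [-3.141, -0.002, -1.221]
wrist_force: [-3.1, 0.1, 10.6]
grip_width: -0.0003
```

```bash
python3 - <<'E'
from h import *
for n in ['scene','side']:
    t=bot.state()['t']; d=grab(n,f'{n}_za'); print(t,n,mark_ang(d))
s=bot.state(); print(s['t'],s['tcp_pos'],s['wrist_force'])
E
```

```text
31.65 scene (107, 0.1116, -11.79)
31.7 side (33, 0.1096, -12.11)
31.75 [ 0.49235301 -0.0890053   0.08197703] [-3.0330245  -0.53935247  9.59772344]
```

Contact is about 10 N, with the mark at -11.9°. I'll drag it 2 mm counter-clockwise (tool +x).

>>> {"fn": "send_rows", "kwargs": {"xyz": [[0.0007,0,0],[0.0007,0,0],[0.0007,0,0],[0.0005,0,0],[0,0,0],[0,0,0]], "twist": [0,0,0,0,0,0], "gripper": [1,1,1,1,1,1]}}

```text
t: 32.35
tcp_pos: [0.4934, -0.0909, 0.082]
orientation: [-3.141, -0.002, -1.222]
wrist_force: [-2.2, -0.8, 8.1]
grip_width: 0.0001
```

```bash
python3 - <<'E'
from h import *
for n in ['scene','side']:
    t=bot.state()['t']; d=grab(n,f'{n}_zb'); print(t,n,mark_ang(d))
s=bot.state(); print(s['t'],s['tcp_pos'],s['wrist_force'])
E
```

```text
32.35 scene (103, 0.1111, -9.7)
32.4 side (32, 0.1098, -9.98)
32.45 [ 0.4934     -0.09092999  0.08201117] [-2.15829727 -0.48690352  7.93993547]
```

>>> {"fn": "send_rows", "kwargs": {"xyz": [[0,0,-0.0001],[0,0,-0.0001],[0,0,-0.0001],[0,0,-0.0001],[0,0,-0.0001],[0,0,-0.0001],[0,0,-0.0001],[0,0,0],[0,0,0]], "twist": [0,0,0,0,0,0,0,0,0], "gripper": [1,1,1,1,1,1,1,1,1]}}

```text
t: 33.35
tcp_pos: [0.4933, -0.0907, 0.0821]
orientation: [-3.14, -0.002, -1.222]
wrist_force: [-0.8, -0.3, 5.3]
grip_width: -0.0
```

```bash
python3 - <<'E'
from h import *
for n in ['scene','side']:
    t=bot.state()['t']; d=grab(n,f'{n}_zc'); print(t,n,mark_ang(d))
s=bot.state(); print(s['t'],s['tcp_pos'],s['wrist_force'])
E
```

```text
33.35 scene (107, 0.1109, -9.98)
33.4 side (32, 0.1105, -10.17)
33.45 [ 0.49325575 -0.0906772   0.08201501] [-0.69269716 -0.38829856  5.8122833 ]
```

>>> {"fn": "send_rows", "kwargs": {"xyz": [[0,0,-0.0001],[0,0,-0.0001],[0,0,-0.0001],[0,0,-0.0001],[0,0,-0.0001],[0,0,-0.0001],[0,0,-0.0001],[0,0,-0.0001],[0,0,-0.0001],[0,0,-0.0001],[0,0,-0.0001],[0,0,-0.0001],[0,0,-0.0001],[0,0,-0.0001],[0,0,-0.0001],[0,0,0]], "twist": [0,0,0,0,0,0,0,0,0,0,0,0,0,0,0,0], "gripper": [1,1,1,1,1,1,1,1,1,1,1,1,1,1,1,1]}}

```text
t: 35.05
tcp_pos: [0.4923, -0.0901, 0.082]
orientation: [3.141, 0.0, -1.222]
wrist_force: [2.6, 1.6, 3.1]
grip_width: 0.0001
```

```bash
python3 - <<'E'
from h import *
for n in ['scene','side']:
    t=bot.state()['t']; d=grab(n,f'{n}_zd'); print(t,n,mark_ang(d))
s=bot.state(); print(s['t'],s['tcp_pos'],s['wrist_force'])
E
```

```text
35.05 scene (105, 0.1107, -10.88)
35.1 side (30, 0.11, -10.96)
35.15 [ 0.49229774 -0.09013797  0.08205072] [1.8877328  0.21418456 2.13089196]
```

Exactly at -10.9° with 2 N left. I'll finish the slow release, then lift clear.

>>> {"fn": "send_rows", "kwargs": {"xyz": [[0,0,-0.0001],[0,0,-0.0001],[0,0,-0.0001],[0,0,-0.0001],[0,0,-0.0001],[0,0,-0.0001],[0,0,-0.0001],[0,0,-0.0001],[0,0,-0.0002],[0,0,-0.0004],[0,0,-0.002],[0,0,-0.01],[0,0,-0.03],[0,0,-0.05],[0,0,-0.05],[0,0,-0.03],[0,0,0]], "twist": [0,0,0,0,0,0,0,0,0,0,0,0,0,0,0,0,0], "gripper": [1,1,1,1,1,1,1,1,1,1,1,1,1,1,1,1,1]}}

```text
t: 36.85
tcp_pos: [0.495, -0.0913, 0.2262]
orientation: [-3.135, -0.007, -1.222]
wrist_force: [0.5, -0.6, 0.8]
grip_width: -0.0004
```

```bash
python3 - <<'E'
from h import *
for i in range(4):
  for n in ['scene','side']:
    t=bot.state()['t']; d=grab(n,f'{n}_y{i}'); print(t,n,mark_ang(d))
s=bot.state(); print(s['t'],s['tcp_pos'],s['wrist_force'])
a=cv2.imread('pics/scene_y3.png')[235:325,225:315]; cv2.imwrite('pics/c8.png',cv2.resize(a,None,fx=6,fy=6,interpolation=cv2.INTER_CUBIC))
E
```

```text
36.85 scene (104, 0.1111, -11.41)
36.9 side (35, 0.1104, -11.45)
36.95 scene (104, 0.1111, -11.41)
37.0 side (35, 0.1104, -11.45)
37.05 scene (104, 0.1111, -11.41)
37.1 side (35, 0.1104, -11.45)
37.15 scene (105, 0.111, -11.38)
37.2 side (35, 0.1104, -11.45)
37.25 [ 0.49184217 -0.08992074  0.21968759] [-0.09310919 -0.67951973  0.08969604]
```

View pics/c8.png

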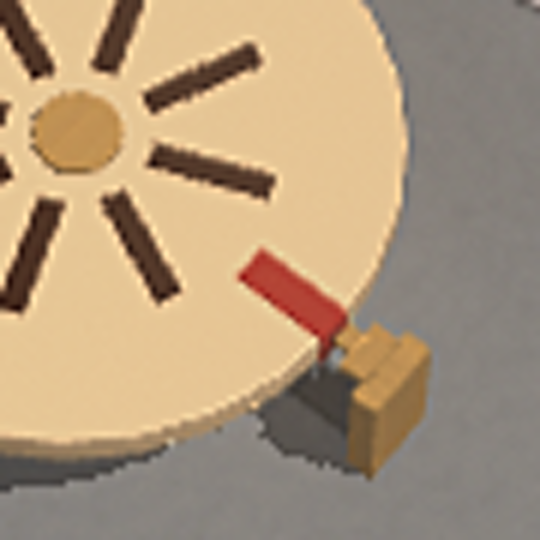

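View pics/scene_y3.png

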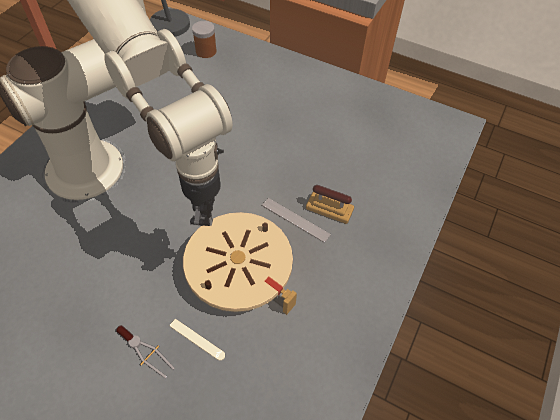

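The wheel is at rest with its mark at -11.4° against the pointer's -10.9°. The hand is clear, and the rule, iron, folder and dividers sit at the same pixels as at the start. Handing in.

```bash
python3 - <<'E'
from h import *
print(order.job_done(), bot.state()['t'])
E
```

```text
the job is handed in; nothing more can be done
the job is handed in; nothing more can be done
```

The wheel is at rest with its red mark at the brass pointer, and I handed the job in at about 37 s with the hand clear; no verdict was reported.

- **Flick:** I pushed peg_b clockwise with the shut fingertips. The wheel then ran untouched for about 23 s, starting at about 3.6 rad/s and down to about 0.5 rad/s when I braked it. It lost about 0.15 rad/s each second, within the stated range.
- **Brake:** a fingertip pressed on the disc top at about 28 N stopped the wheel about 2° short of the pointer. Letting go then dragged it about 2° past.
- **Trim:** this went beyond plain braking. I put the fingertip back down lightly, at about 10 N, drew the disc back about 2 mm, and released it very slowly.
- **Last checks:** eight pictures over 0.35 s, alternating between two cameras, all gave the mark at -11.4°. The pointer measures about -10.9°, good to roughly 0.5°, so the remaining error is about half a degree. The side camera put the pointer anywhere from -9.3° to -11.1°.
- **Loose tools:** the rule, iron, folder and dividers look unmoved in the scene picture compared with the start. I judged that by eye and did not re-measure them.

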